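# Eject a pressed clay bar and shelve it nose first

## Task

Push the hand press's ejector lever all the way down so that the clay bar rises out of its die, draw the bar out by its round end from under the press's yoke without tipping it up, and lay it flat on the open table and let go. Then take it again by its square end and slide it, round nose first, into the empty bay of the wooden drying rack until it is fully home against the back stop, flat on the bay's white slab, and let go. Leave everything else on the table where it is.

Things in the scene. Friction and masses are not known exactly. Their poses are not given: they have to be found in the camera images.
- press: Grey and steel hand press, fixed; the lever runs along its +y side. Origin on the table; +x is where the bar's round nose points. Die block 190 long (x -145 to +45), 100 wide (y -50 to +50), top face 60 above the table; pocket 154 x 44 centred at x = -50, y = 0, open from above except under the yoke
- yoke (a point): centre of the top of the press's yoke, 140 above the table, at x = -103 of the press. The yoke, 66 (x) by 100 (y), covers the pocket's rear from x = -136 to -70; solid from 118 to 140, its ram foot reaches down to 112 above the table, its two 16 mm columns stand at y = +-39, its hand wheel (60 diameter) rises to 180
- lever (a joint): ejector lever hinge, rad: 0 = raised (as it starts), 0.6 = fully down; its pivot axis runs along the press's y at x = -50, z = 45 (press frame). It takes about 5 to 7 N at the pad, stays where it is left, and lifts the bar evenly with its angle, 26 mm at 0.6
- lever_pad (a point): centre of the top face of the black finger pad (44 x 28) on the lever's free end, 115 from the pivot. It starts about 110 above the table at x = +47, y = +82 of the press, leaning 0.5 rad up towards +x, and ends 42 above the table at x = +65, leaning 0.1 rad down
- bar: Clay bar in the press, terracotta, 150 long (x), 40 wide (y), 30 high, about 0.32 kg. Origin at the centre of its underside; +x towards the end that is rounded as a half circle (radius 20) in plan, -x end square. In the die its top starts 2 below the die's top face; fully ejected it stands 24 above it, its underside still 6 below
- bar_nose (a point): tip of the bar's round end, at half its height (75 along +x from its centre, 15 up)
- rack: Low wooden drying rack, fixed. Origin on the table; +x points into the bays, which open to -x. Base board 6 thick, x -85 to +95, y -100 to +100. Two bays at y = -45 and +45, each with a white slab on its floor; walls from x = +15 to +85 leave each bay 52 wide. The back stop's face is at x = +80, up to 28 above the table
- roof (a point): middle of the front edge of the rack's roof, on its underside, 62 above the table (rack x = +15). The roof spans x = +15 to +85 and is 228 wide, its top 74 above the table, with tiles on it up to 86
- batt_empty: white ceramic slab on the floor of the rack's empty bay, fixed, 150 x 50 x 6; origin at the centre of its underside (6 above the table), axes as the rack's. Its +x end touches the back stop, so a bar that is home lies squarely over it; its top is 12 above the table. Which bay is empty varies
- batt_full: the same slab in the other bay, under the spare bar
- spare_bar: a second, equal clay bar, already home in the other bay; leave it alone
- brush: paint brush lying on the table, 190 long along its x, 42 wide at its head (+x half), 20 high, origin under its middle; bystander
- cup: white ceramic cup, 56 diameter, 70 high, origin under its centre; bystander
- jar: glass jar, 68 diameter, 85 high, origin under its centre; bystander
- bowl: yellow plastic bowl, 130 diameter, 55 high, origin under its centre; bystander
- bottle: white bottle, 60 diameter, 150 high, origin under its centre; bystander
- paddle: wooden clay paddle lying flat, blade 120 x 60, handle 90 x 24, 14 thick; 205 long in all, along x; bystander
- weight: dark steel cylinder weight, 60 diameter, 50 high, origin under its centre; bystander
There are look-alikes about, which are no part of the job. Leave any purple or turquoise look-alike of the bar alone.

How it is judged:
On the way, in this order (a step that is already met when the one before it is completed fails the run):
1. the lever is pushed down (beyond 0.53 rad) and the bar has risen in the die (value of joint lever above 0.53 rad and z of bar in the frame of press above 0.048 m), for 0.2 s.
2. the bar lies flat on the table, at rest and let go of (height (world z) of bar below 0.005 m and angle between bar's own z axis and vertical below 0.05 rad and linear speed of bar below 0.02 m/s and contact force between the fingers and bar below 0.1 N), for 0.2 s.
At the end, for the whole second after the job is handed in: The bar lies at rest in the empty bay, let go of, round nose first: nose tip within 7 mm of the back stop and within 12 mm of the bay's middle line, flat on the white slab, in line with the bay to 0.12 rad (x of bar_nose in the frame of batt_empty between 0.068 and 0.082 m and y of bar_nose in the frame of batt_empty between -0.012 and 0.012 m and z of bar in the frame of batt_empty between 0.003 and 0.01 m and angle between bar's own z axis and vertical below 0.05 rad and angle between the x axis of bar and the x axis of batt_empty, either way round below 0.12 rad and linear speed of bar below 0.01 m/s and contact force between the fingers and bar below 0.1 N); the robot touches nothing.
It fails at once if the bar is tipped by more than about 35 degrees (angle between bar's own z axis and vertical above 0.6 rad).
It fails at once if the spare bar is shifted by more than 20 mm (distance of spare_bar from where it was at the start of the episode above 0.02 m).
It fails at once if another loose thing (brush, cup, jar, bowl, bottle, paddle, weight) is shifted by more than 30 mm (distance of any of brush, cup, jar, bowl, bottle, paddle, weight from where it was at the start of the episode above 0.03 m).
It also fails if it takes over 72 s, if anything falls off the work surface, if the arm or the gripper's body presses on something with over 40 N, if the wrist force passes 120 N, or if a joint passes its speed limit or range.

## Robot

A 6-joint arm with a two-finger parallel gripper is mounted at the origin on the work surface. World frame = base frame: x ahead of the robot, y to its left, z up, the work surface at z = 0. Lengths are in m, angles in rad, forces in N, time in s.
With the tool pointing down it reaches from about 0.35 to 0.925 m from the base axis. Payload 6.4 kg.
Tool frame: the origin (TCP) lies where the fingers leave the gripper's body, on its centre line; the fingertips stand 97 mm ahead of it and the grasp point (between the pads) lies 78 mm ahead of it; z points along the fingers, y is the direction in which the jaws open and shut (so a half turn about z gives the same grasp; the last joint's range is limited). The gripper opens to 94 mm and grips with 3 to 60 N. Pads are 16 mm wide; open, the fingers measure 119 mm over their backs; the gripper's body (75 mm by 177 mm) begins 78 mm behind the grasp point.
Start: joints at [0.986, 0.245, 1.558, -0, 1.339, -0.174], TCP at [0.26, 0.596, 0.303] pointing down, gripper open.
Joint ranges: [-3.13, 3.13], [-1.02, 2.26], [0.13, 2.54], [-0.95, 4.09], [0.21, 2.88], [-2.74, 2.74]. Speed limits (rad/s): [2.57, 2.57, 3.14, 3.14, 3.14, 3.14].

## Interface

Orientations are given as [roll, pitch, yaw] about the fixed x, y, z axes, in that order (R = Rz(yaw) Ry(pitch) Rx(roll)).
In Python, from workcell import r gives the robot as it stands. Calls block until the motion is done:
- r.movep(position, orientation): joint-space move of the TCP to a pose.
- r.move_linear(position, ori=None, v=0.15, until_force=None): straight line of the TCP; ori=None keeps the orientation; v is the mean speed in m/s. With until_force (N) it stops when the force on the tool has changed by that much, and returns True; else False.
- r.movej(angles): joint-space move.
- r.open_gripper() and r.clamp(newtons=None): open the fingers fully, or close them until they stop; newtons is the grip in N (None keeps the last).
- r.wait(seconds).
- r.solve_ik(position, orientation): joint angles nearest the present ones, or None.
- r.get_obs(): the state.
- r.capture(name): name is "scene" or "side" or "wrist"; returns the picture (480x640x3 uint8, blue, green, red); there is no depth.
- r.calibration(name): a dict with "fov_y" (degrees; the focal length in pixels is half the picture's height over the tangent of half this angle, whatever the lens; pixels are square), "cx", "cy" (the principal point, pixels), "D" ([k1, k2, p1, p2, k3] as OpenCV has them; the pictures are not rectified), "R" (3x3) and "t" (3): a world point X has camera coordinates R X + t; the wrist camera has in their place "hand_eye" (4x4, takes a point from camera to tool coordinates, whose origin is the TCP and whose axes are the flange's). Camera axes: x right, y down, z forward; pixel columns grow to the right and rows downward; lengths in m; the calibration is good to about 2 mm. A picture is of the moment at which its call begins: read the wrist's pose just before it. calibration takes no time and is no camera call.
A pose or a line that the arm cannot do raises r.IKError and nothing moves.
- r.hand_in(): hands the job in, once; it reports no verdict.
The state is a dict: "time_s": time; "joints": joint angles; "qvel": joint speeds; "effort": joint torques, N m; "tcp_pos": TCP position; "tool_rot": TCP orientation; "force": force on the tool from outside, world axes, zero at the start; "moment": the same for the moment, N m; "gripper_width": finger opening in m.
Only numpy, scipy, OpenCV 4.12 (cv2) and the standard library are available. Lean on these libraries where they do the work, as an engineer would, in place of code of your own. Each camera call takes 0.05 s, during which the arm holds its last target. There are 200 camera calls.

## Working session

There is one attempt and no reset: what is moved stays moved. The work goes in short steps, each a Python script; the robot and the scene stay as the last script left them, time stands still between calls to the robot, and variables do not carry over. Pictures are saved under pics/ and viewed, on a budget of 10 in all, crops included, one or two more only if the job needs it, and the job is handed in when it is done.

```bash
ls; mkdir -p pics
python3 - <<'E'
from workcell import r
import cv2,numpy as np
for n in("scene","side"):
    cv2.imwrite(f"pics/{n}0.png",r.capture(n)); c=r.calibration(n); print(n,c)
print(r.calibration("wrist")); o=r.get_obs(); print(o)
E
```

```text
pics
scene {'fov_y': 54.33690325800355, 'cx': 318.18374726992306, 'cy': 243.5633645948851, 'D': array([-0.11984023,  0.        ,  0.        ,  0.        ,  0.        ]), 'R': array([[ 7.43366880e-01,  6.68883815e-01, -3.52165746e-04],
       [ 4.89665369e-01, -5.44550215e-01, -6.80949991e-01],
       [-4.55668199e-01,  5.06023227e-01, -7.32329834e-01]]), 't': array([-0.3818686 , -0.17579906,  1.62057959])}
side {'fov_y': 44.11076046289772, 'cx': 324.0887292798556, 'cy': 237.9774857947808, 'D': array([-0.03668452,  0.        ,  0.        ,  0.        ,  0.        ]), 'R': array([[ 0.80018774, -0.59974711, -0.00172497],
       [-0.41012864, -0.54509407, -0.73120924],
       [ 0.43760036,  0.58581213, -0.68215106]]), 't': array([-0.41188889,  0.31568006,  1.27103149])}
{'fov_y': 68.70125473113984, 'cx': 313.98581667258117, 'cy': 241.69760731636703, 'D': array([0.00698715, 0.        , 0.        , 0.        , 0.        ]), 'hand_eye': array([[ 1.31020646e-03, -9.56582027e-01, -2.91460305e-01,
         8.46122735e-02],
       [ 9.99998719e-01,  9.85443819e-04,  1.26105314e-03,
        -3.23303475e-04],
       [-9.19083014e-04, -2.91461584e-01,  9.56582093e-01,
        -8.24165448e-02],
       [ 0.00000000e+00,  0.00000000e+00,  0.00000000e+00,
         1.00000000e+00]])}
{'time_s': 0.1, 'joints': array([ 9.85914190e-01,  2.45713936e-01,  1.55883884e+00, -3.21575464e-05,
        1.33869701e+00, -1.74083195e-01]), 'qvel': array([ 0.00071096, -0.00147956, -0.0012332 ,  0.00092558, -0.00020902,
        0.00155181]), 'effort': array([ 3.58667803e-04, -4.16913450e+01, -3.15526128e+01,  6.87231822e-02,
        3.09746352e-02, -7.34749869e-05]), 'tcp_pos': array([0.25936083, 0.59562172, 0.30170344]), 'tool_rot': array([-3.13995515e+00, -2.56213464e-04,  2.73080092e+00]), 'force': array([ 0.74657508, -0.27377921,  0.18013975]), 'moment': array([-0.02106134,  0.01115384, -0.03316824]), 'gripper_width': 0.09391998565289399}
```

View pics/scene0.png

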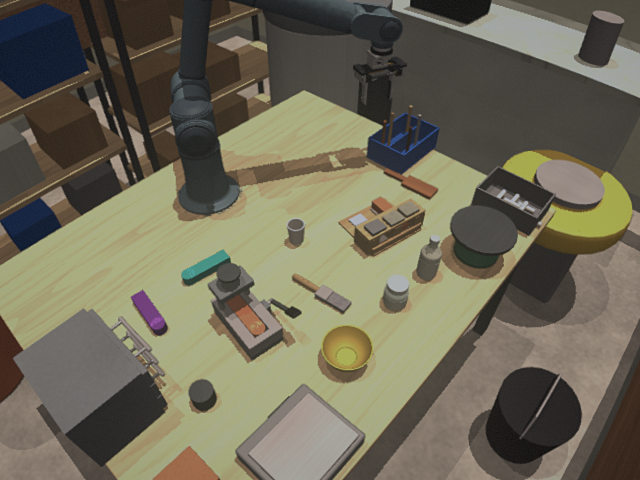

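View pics/side0.png

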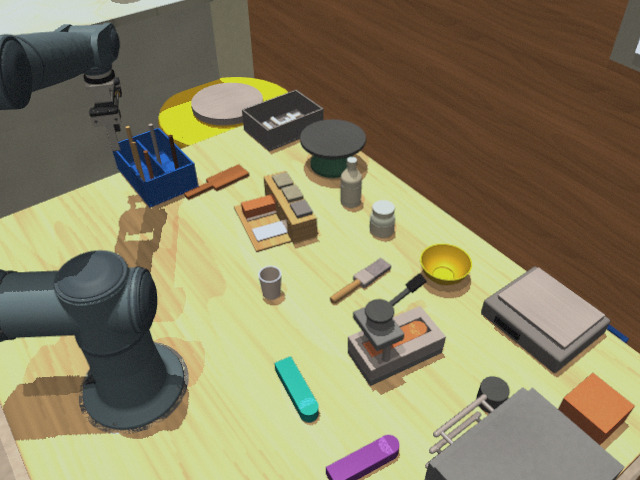

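```bash
cat > h.py <<'E'
from workcell import r
import cv2,numpy as np
from scipy.spatial.transform import Rotation as Ro
def cam(n,obs=None):
    c=r.calibration(n); f=240/np.tan(np.radians(c["fov_y"])/2)
    K=np.array([[f,0,c["cx"]],[0,f,c["cy"]],[0,0,1]])
    if n=="wrist":
        T=np.eye(4);T[:3,:3]=Ro.from_euler("xyz",obs["tool_rot"]).as_matrix();T[:3,3]=obs["tcp_pos"]
        W=T@np.array(c["hand_eye"]); R=W[:3,:3].T; t=-R@W[:3,3]
    else: R,t=np.array(c["R"]),np.array(c["t"])
    return K,np.array(c["D"]),R,t
def cast(C,px,z):
    K,D,R,t=C
    u=cv2.undistortPoints(np.array(px,float).reshape(-1,1,2),K,D).reshape(-1,2)
    d=np.c_[u,np.ones(len(u))]@R; o=-R.T@t
    z=np.broadcast_to(z,len(u)); return o+d*((z-o[2])/d[:,2])[:,None]
def proj(C,X):
    K,D,R,t=C
    return cv2.projectPoints(np.array(X,float).reshape(-1,1,3),cv2.Rodrigues(R)[0],t,K,D)[0].reshape(-1,2)
def tri(C1,p1,C2,p2):
    A=[];b=[]
    for (C,p) in((C1,p1),(C2,p2)):
        K,D,R,t=C;u=cv2.undistortPoints(np.array([[p]],float),K,D).ravel();d=R.T@np.r_[u,1];d/=np.linalg.norm(d)
        P=np.eye(3)-np.outer(d,d);A.append(P);b.append(P@(-R.T@t))
    return np.linalg.lstsq(np.vstack(A),np.hstack(b),rcond=None)[0]
E
python3 - <<'E'
from h import *
S=cam("scene");D=cam("side")
np.set_printoptions(precision=3,suppress=True)
print("wheel",tri(S,(229,270),D,(379,310)))
print("pad",tri(S,(288,308),D,(417,283)))
print("die corners scene",cast(S,[(213,312),(254,347),(283,332)],.06))
print("die corners side",cast(D,[(349,346),(364,362),(443,341),(415,313)],.06))
print("rack front side",cast(D,[(235,203),(266,247)],.006))
print("rack front sc",cast(S,[(338,219),(362,247)],.006))
print("slab",cast(D,[(269,232)],.012),cast(S,[(357,218)],.012))
for n,p,q,z in [("cup",(296,232),(270,284),.035),("brush",(322,293),(360,281),.01),("jar",(396,294),(382,220),.04),("bowl",(347,352),(445,267),.03),("bottle",(430,258),(351,184),.07),("weight",(202,395),(493,393),.025),("teal",(207,267),(297,388),.015),("purple",(150,311),(364,460),.015),("paddle",(412,184),(220,182),.007),("blue box",(402,155),(155,180),.03),("toaster",(110,340),(500,440),.1),("tray",(300,440),(545,320),.03)]:
    print(n,cast(S,[p],z)[0],cast(D,[q],z)[0])
E
```

```text
wheel [ 0.453 -0.264  0.179]
pad [ 0.609 -0.219  0.119]
die corners scene [[ 0.441 -0.329  0.06 ]
 [ 0.597 -0.328  0.06 ]
 [ 0.619 -0.249  0.06 ]]
die corners side [[ 0.407 -0.233  0.06 ]
 [ 0.406 -0.285  0.06 ]
 [ 0.578 -0.346  0.06 ]
 [ 0.583 -0.252  0.06 ]]
rack front side [[0.486 0.391 0.006]
 [0.458 0.182 0.006]]
rack front sc [[0.423 0.197 0.006]
 [0.558 0.152 0.006]]
slab [[0.494 0.221 0.012]] [[0.47  0.237 0.012]]
cup [0.383 0.043 0.035] [0.381 0.04  0.035]
brush [ 0.586 -0.064  0.01 ] [ 0.577 -0.066  0.01 ]
jar [0.754 0.052 0.04 ] [0.749 0.051 0.04 ]
bowl [ 0.765 -0.171  0.03 ] [ 0.766 -0.171  0.03 ]
bottle [0.763 0.2   0.07 ] [0.756 0.195 0.07 ]
weight [ 0.583 -0.49   0.025] [ 0.588 -0.488  0.025]
teal [ 0.273 -0.224  0.015] [ 0.273 -0.227  0.015]
purple [ 0.279 -0.432  0.015] [ 0.284 -0.436  0.015]
paddle [0.503 0.508 0.007] [0.5   0.502 0.007]
blue box [0.394 0.598 0.03 ] [0.338 0.6   0.03 ]
toaster [ 0.344 -0.569  0.1  ] [ 0.475 -0.586  0.1  ]
tray [ 0.83  -0.412  0.03 ] [ 0.829 -0.432  0.03 ]
```

```bash
cat >> h.py <<'E'
np.set_printoptions(precision=4,suppress=True)
def down(yaw): return [np.pi,0,yaw]
def shot(name):
    r.wait(.2);o=r.get_obs();im=r.capture("wrist");cv2.imwrite(f"pics/{name}.png",im)
    np.save(f"pics/{name}.npy",np.r_[o["tcp_pos"],o["tool_rot"]]);return im
def wcam(name):
    p=np.load(f"pics/{name}.npy");return cam("wrist",dict(tcp_pos=p[:3],tool_rot=p[3:]))
E
python3 - <<'E'
from h import *
for p,y in [((.40,.25,.2),-.13),((.40,.25,.11),-.13),((.3,.26,.11),-.13),((.3,.26,.11),3.01),((.5,.23,.12),3.01),((.5,.23,.12),-.13),((.55,-.29,.2),-.22),((.65,-.3,.2),-.22),((.55,-.29,.2),2.92)]:
    print(p,y,r.solve_ik(p,down(y)))
r.movep([.48,.24,.36],down(-.13+np.pi)); shot("rack1")
r.movep([.56,-.27,.36],down(-.22)); shot("press1"); print(r.get_obs()["time_s"])
E
```

```text
(0.4, 0.25, 0.2) -0.13 [ 0.3176 -0.0561  2.0827 -0.      1.115   2.0184]
(0.4, 0.25, 0.11) -0.13 [ 0.3176  0.1104  2.1128 -0.      0.9184  2.0184]
(0.3, 0.26, 0.11) -0.13 [ 0.4265 -0.0707  2.2975 -0.      0.9148  2.1273]
(0.3, 0.26, 0.11) 3.01 [ 0.4265 -0.0707  2.2975  0.      0.9148 -1.0127]
(0.5, 0.23, 0.12) 3.01 [ 0.2251  0.2584  1.9141  0.      0.9691 -1.2141]
(0.5, 0.23, 0.12) -0.13 [ 0.2251  0.2584  1.9141 -0.      0.9691  1.9259]
(0.55, -0.29, 0.2) -0.22 [-0.6673  0.2887  1.7035 -0.      1.1494  1.1235]
(0.65, -0.3, 0.2) -0.22 [-0.5904  0.4895  1.4391 -0.      1.2131  1.2004]
(0.55, -0.29, 0.2) 2.92 [-0.6673  0.2887  1.7035  0.      1.1494 -2.0165]
4.175
```

View pics/press1.png

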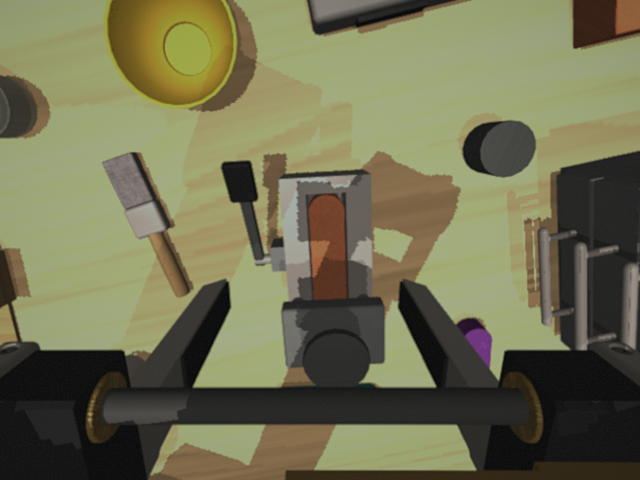

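View pics/rack1.png

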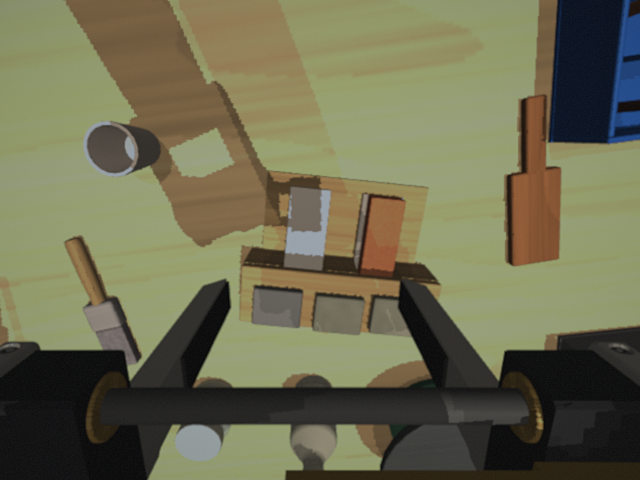

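Press view: die front edge (280,178)–(371,171), yoke front edge (282,305)–(384,299), pad corners (222,162),(251,161),(258,200),(229,203), nose about (328,195). Rack view: base front edge (267,171)–(428,187), empty slab (left, −y bay) with front corners (290,187),(329,190); the spare bar is on the right. Next I cast these and refine with masks.

Run:
```python
from h import *
P=wcam("press1")
f=cast(P,[(280,178),(371,171)],.06);print("die front",f,np.linalg.norm(f[1]-f[0]))
y=cast(P,[(282,305),(384,299)],.14);print("yoke front",y,np.linalg.norm(y[1]-y[0]))
mid_f=f.mean(0);mid_y=y.mean(0);d=mid_f-mid_y;print("mids",mid_f,mid_y,"len(115)",np.linalg.norm(d[:2]),"yaws",np.arctan2(d[1],d[0]),*[np.arctan2(v[1],v[0])-np.pi/2 for v in (f[0]-f[1],y[0]-y[1])])
pc=cast(P,[(222,162),(251,161),(258,200),(229,203)],[.121,.121,.099,.099]);print("pad",pc.mean(0))
im=cv2.imread("pics/press1.png");hsv=cv2.cvtColor(im,cv2.COLOR_BGR2HSV)
m=((hsv[...,0]<14)&(hsv[...,1]>110)&(hsv[...,2]>40)).astype(np.uint8);m[:,:290]=0;m[:,380:]=0;m[:180]=0;m[305:]=0
ys,xs=np.nonzero(m);print("bar px",xs.min(),xs.max(),ys.min(),ys.max(),m.sum())
L=[(np.nonzero(m[v])[0].min(),np.nonzero(m[v])[0].max()) for v in range(225,290,8)]
l=cast(P,[(a-.5,v) for (a,b),v in zip(L,range(225,290,8))],.058);q=cast(P,[(b+.5,v) for (a,b),v in zip(L,range(225,290,8))],.058)
c=(l+q)/2;print("bar widths",np.linalg.norm(l-q,axis=1),"axis yaw",np.arctan(np.polyfit(c[:,0],c[:,1],1)[0]),c[[0,-1]])
print("nose",cast(P,[(xs[ys==ys.min()].mean(),ys.min()-.5)],.058))
R=wcam("rack1")
b=cast(R,[(267,171),(428,187)],.006);print("base front",b,np.linalg.norm(b[1]-b[0]),np.arctan2(b[1,1]-b[0,1],b[1,0]-b[0,0])-np.pi/2)
im=cv2.imread("pics/rack1.png").astype(int)
# slab: bluish/greyish (low saturation) vs wood
m=((im[...,0]>im[...,2]-14)).astype(np.uint8);m[:, :275]=0;m[:,345:]=0;m[:175]=0;m[266:]=0
k,lab,st,_=cv2.connectedComponentsWithStats(m);i=1+st[1:,4].argmax();print("slab",st[i])
ct=max(cv2.findContours((lab==i).astype(np.uint8),0,2)[0],key=cv2.contourArea)
L=[];Q=[]
for v in range(195,258,6):
    n=np.nonzero(lab[v]==i)[0];L.append((n.min()-.5,v));Q.append((n.max()+.5,v))
l=cast(R,L,.012);q=cast(R,Q,.012);c=(l+q)/2
print("slab w",np.linalg.norm(l-q,axis=1),"yaws",[np.arctan(np.polyfit(a[:,0],a[:,1],1)[0]) for a in(l,q,c)],c[[0,-1]])
print("slab front",cast(R,[(290,187),(329,190)],.012))
print("roof front underside/top edge",cast(R,[(245,247),(440,283)],.074))
print("rack1 tcp",np.load("pics/rack1.npy"),"press tcp",np.load("pics/press1.npy"))
```

```text
die front [[ 0.6089 -0.243   0.06  ]
 [ 0.595  -0.34    0.06  ]] 0.09804123067870062
yoke front [[ 0.4996 -0.2252  0.14  ]
 [ 0.4849 -0.3209  0.14  ]] 0.09681989655216763
mids [ 0.602  -0.2915  0.06  ] [ 0.4923 -0.2731  0.14  ] len(115) 0.11121359531124468 yaws -0.16629279982037293 -0.1418176338384476 -0.1524411541843993
pad [ 0.6174 -0.2113  0.11  ]
bar px 308 346 194 299 3570
bar widths [0.0406 0.0397 0.0411 0.0403 0.0405 0.0397 0.0399 0.0402 0.0405] axis yaw -0.162825836837809 [[ 0.5465 -0.2811  0.058 ]
 [ 0.4689 -0.2685  0.058 ]]
nose [[ 0.5809 -0.2906  0.058 ]]
base front [[0.4286 0.1895 0.006 ]
 [0.4732 0.384  0.006 ]] 0.1995741493098593 -0.22563134123059347
slab [ 284  190   47   67 1345]
slab w [0.0123 0.0111 0.0112 0.0112 0.0088 0.0088 0.0507 0.051  0.05   0.0502
 0.0259] yaws [np.float64(-0.6700443423589054), np.float64(-0.2314573800828842), np.float64(-0.4764766592408537)] [[0.466  0.2569 0.012 ]
 [0.5414 0.2323 0.012 ]]
slab front [[0.4507 0.215  0.012 ]
 [0.4604 0.2619 0.012 ]]
roof front underside/top edge [[0.5016 0.1616 0.074 ]
 [0.5718 0.3731 0.074 ]]
rack1 tcp [ 0.4798  0.2406  0.3598 -3.1416 -0.0003  3.0127] press tcp [ 0.5602 -0.2695  0.36   -3.1416 -0.     -0.2189]
```

```bash
cat >> h.py <<'E'
PY=-.158;PO=np.array([.557,-.286]);RY=-.226;RO=np.array([.5337,.2677])
def loc(o,y,x,yy,z): 
    c,s=np.cos(y),np.sin(y);return [o[0]+c*x-s*yy,o[1]+s*x+c*yy,z]
def pr(x,y,z): return loc(PO,PY,x,y,z)
def rk(x,y,z): return loc(RO,RY,x,y,z)
E
python3 - <<'E'
from h import *
r.clamp(10)
T=.097
r.movep(pr(.047,.082,.15+T),down(PY))
print(r.move_linear(pr(.047,.082,.09+T),v=.06,until_force=2.5),r.get_obs()["tcp_pos"][2]-T)
for a in np.linspace(.5,.05,6):
    h=r.move_linear(pr(-.05+.1155*np.cos(a),.082,.045+.1155*np.sin(a)+T),v=.08,until_force=22)
    o=r.get_obs();print(a,h,o["tcp_pos"][2]-T,o["force"])
h=r.move_linear(pr(.065,.082,.030+T),v=.04,until_force=22);o=r.get_obs();print(h,o["tcp_pos"][2]-T,o["force"],o["time_s"])
r.wait(.3);print(r.get_obs()["force"])
r.move_linear(pr(.075,.082,.2+T),v=.25);r.open_gripper()
r.movep([.56,-.27,.36],down(PY)); shot("press2");cv2.imwrite("pics/side2.png",r.capture("side")[230:400,300:500].repeat(3,0).repeat(3,1)); print(r.get_obs()["time_s"])
E
```

```text
True 0.11131123929080036
0.5 False 0.10015284476622766 [-0.1393 -0.8136  1.2152]
0.41000000000000003 False 0.09071130001347369 [-0.2567 -0.2725  0.8565]
0.32 False 0.08112767894470216 [-0.2163  0.1802  0.917 ]
0.22999999999999998 False 0.07115448598391405 [0.0673 0.3176 0.4053]
0.14 False 0.0608566977414077 [-0.4809  0.1258 -0.3089]
0.05 False 0.05063923703942044 [ 0.4121 -0.1808  1.2735]
True 0.043078847448663776 [-3.3266  0.8413  6.2798] 8.9667
[-2.897   1.0412  7.9536]
12.3417
```

View pics/press2.png

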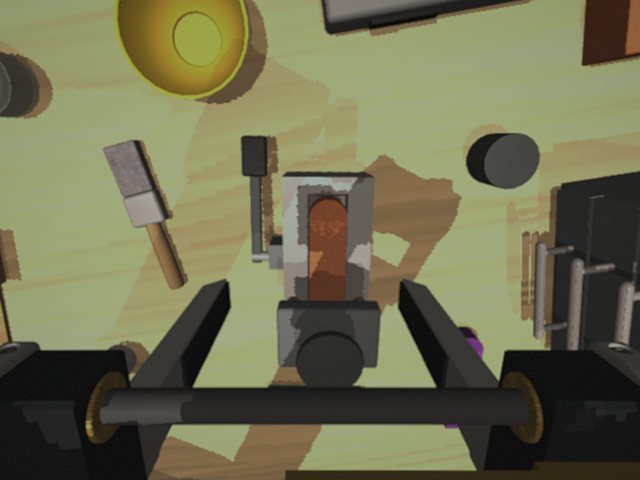

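Run:
```python
from h import *
P=wcam("press2")
for z in(.058,.07,.084): print(z,proj(P,[pr(.025,0,z),pr(-.04,.02,z),pr(-.04,-.02,z)]).round(1).tolist())
print("pad",proj(P,[pr(.065,.082,.042),pr(.087,.082,.04)]))
im=cv2.imread("pics/press2.png");hsv=cv2.cvtColor(im,cv2.COLOR_BGR2HSV)
m=((hsv[...,0]<14)&(hsv[...,1]>110)&(hsv[...,2]>40)).astype(np.uint8);m[:,:290]=0;m[:,380:]=0;m[:180]=0;m[305:]=0
ys,xs=np.nonzero(m);print(ys.min(),[(np.nonzero(m[v])[0].min(),np.nonzero(m[v])[0].max()) for v in(230,250,270)])
```

```text
0.058 [[330.1, 193.7], [311.7, 250.2], [346.6, 250.3]]
0.07 [[330.5, 195.5], [311.6, 253.5], [347.5, 253.7]]
0.084 [[331.1, 197.8], [311.5, 257.7], [348.7, 257.9]]
pad [[255.6836 154.9604]
 [255.0487 134.0709]]
196 [(np.int64(309), np.int64(346)), (np.int64(309), np.int64(345)), (np.int64(309), np.int64(345))]
```

View pics/side2.png

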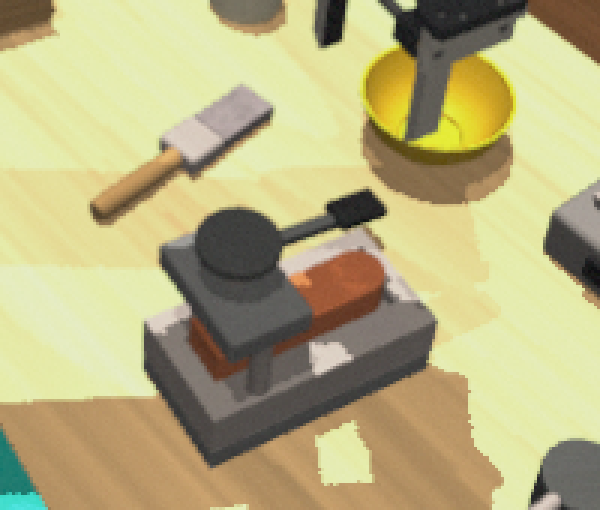

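The lever is fully down (pad at (254,155), as predicted) and the side view shows the bar standing proud of the die.

Run:
```python
from h import *
T=.097;gx=-.003;gy=.002
r.movep(pr(gx,gy,.14+T),down(PY))
print(r.move_linear(pr(gx,gy,.064+T),v=.1,until_force=15))
r.clamp(45);r.wait(.2);o=r.get_obs();print(o["gripper_width"],o["force"],o["tcp_pos"])
print(r.move_linear(pr(gx,gy,.082+T),v=.04,until_force=30));o=r.get_obs();print(o["gripper_width"],o["force"],o["tcp_pos"])
print(r.move_linear(pr(gx+.09,gy,.082+T),v=.08,until_force=25));o=r.get_obs();print(o["gripper_width"],o["force"],o["tcp_pos"],o["moment"],o["time_s"])
im=r.capture("side");cv2.imwrite("pics/side3.png",im[200:400,300:520].repeat(3,0).repeat(3,1))
```

```text
False
0.03936856169774548 [-0.5702  1.2365  0.0312] [ 0.5544 -0.2834  0.161 ]
False
0.039690966686995593 [-0.2789 -0.1724 -2.9301] [ 0.5543 -0.2836  0.1791]
False
0.03950198438731125 [-0.4881 -0.0977 -3.4134] [ 0.6429 -0.2976  0.1789] [-0.0308  0.0018  0.0032] 16.7667
```

View pics/side3.png

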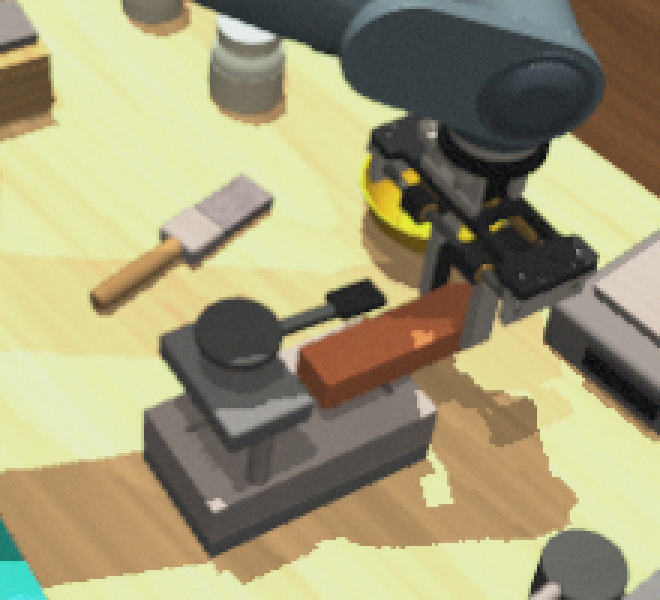

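Run:
```python
from h import *
T=.097;x,y=-.133,-.045
r.move_linear(pr(.087,.002,.37),v=.2)
print(r.get_obs()["gripper_width"])
r.movep(rk(x,y,.30),down(RY))
r.move_linear(rk(x,y,.03+T),v=.15)
print(r.move_linear(rk(x,y,.004+T),v=.03,until_force=5));o=r.get_obs();print(o["tcp_pos"]-[0,0,T],o["force"])
r.open_gripper();r.wait(.3)
r.move_linear(rk(x,y,.1+T),v=.15)
r.movep(rk(-.2,y,.33),down(RY+np.pi));shot("lay");print(r.get_obs()["time_s"])
```

```text
0.039848611772678906
True
[0.3939 0.2536 0.0097] [-0.8212  0.6939  2.4912]
26.9167
```

View pics/lay.png

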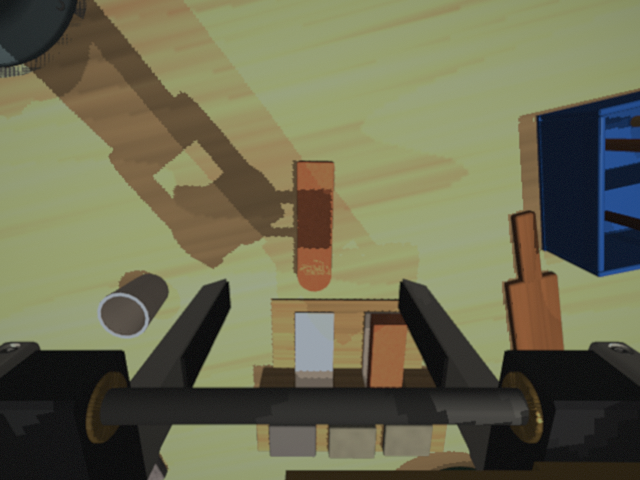

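The bar lies flat, tail edge at row 161 and nose tip at about (313,291), in line with the white slab (columns 295–334). I'll measure both midlines from this picture.

Run:
```python
from h import *
C=wcam("lay");im=cv2.imread("pics/lay.png");hsv=cv2.cvtColor(im,cv2.COLOR_BGR2HSV).astype(int);b=im.astype(int)
def mid(m,rows,z):
    L=[];Q=[]
    for v in rows:
        n=np.nonzero(m[v])[0];L.append((n.min()-.5,v));Q.append((n.max()+.5,v))
    l=cast(C,L,z);q=cast(C,Q,z);c=(l+q)/2
    print("w",np.linalg.norm(l-q,axis=1).round(4));return c
m=(hsv[...,0]<13)&(hsv[...,1]>120);m[:,:285]=0;m[:,345:]=0
c=mid(m,range(170,270,10),.03);k=np.polyfit(c[:,0],c[:,1],1);print("bar yaw",np.arctan(k[0]))
ys=np.nonzero(m.sum(1)>8)[0];ys=ys[ys<296];print("rows",ys.min(),ys.max())
t=cast(C,[(314,ys.min()-.5),(313,ys.max()+.5)],.03);print("tail/nose",t,np.linalg.norm(t[1]-t[0]))
s=(b[...,0]>b[...,2]-14)&(b.sum(2)>250);s[:,:288]=0;s[:,342:]=0
d=mid(s,range(318,368,7),.012);k2=np.polyfit(d[:,0],d[:,1],1);print("slab yaw",np.arctan(k2[0]),d[[0,-1]])
f=cast(C,[(314,312.5)],.012);print("slab front",f)
R=np.array([[np.cos(RY),np.sin(RY)],[-np.sin(RY),np.cos(RY)]])
for n,a in(("bar",c),("ends",t),("slab",d),("front",f)): print(n,((a[:,:2]-RO)@R.T)[[0,-1]])
```

```text
w [0.0386 0.0389 0.0381 0.0395 0.0399 0.0391 0.0383 0.0386 0.039  0.0393]
bar yaw -0.23615874115017776
rows 162 289
tail/nose [[0.2728 0.2814 0.03  ]
 [0.4173 0.2471 0.03  ]] 0.1485204540095652
w [0.0498 0.0501 0.0504 0.0507 0.0511 0.0501 0.0504 0.0508]
slab yaw -0.2361955440833153 [[0.4643 0.2376 0.012 ]
 [0.5355 0.2206 0.012 ]]
slab front [[0.4566 0.2393 0.012 ]]
bar [[-0.2485 -0.0446]
 [-0.146  -0.0456]]
ends [[-0.2574 -0.0451]
 [-0.1088 -0.0462]]
slab [[-0.0609 -0.0449]
 [ 0.0123 -0.0455]]
front [[-0.0687 -0.0449]
 [-0.0687 -0.0449]]
```

Run:
```python
from h import *
T=.097;Y=down(RY-.009+np.pi);x0=-.2424
r.movep(rk(x0,-.0447,.14+T),Y)
print(r.move_linear(rk(x0,-.0447,.009+T),v=.1,until_force=12))
r.clamp(50);r.wait(.2);print(r.get_obs()["gripper_width"])
r.move_linear(rk(x0,-.0447,.030+T),v=.06);o=r.get_obs();print(o["force"])
print(r.move_linear(rk(x0+.08,-.0450,.030+T),v=.08,until_force=12))
print(r.move_linear(rk(x0+.08,-.0450,.0235+T),v=.03,until_force=4),r.get_obs()["tcp_pos"][2]-T)
z=r.get_obs()["tcp_pos"][2]
shot("ins");cv2.imwrite("pics/side4.png",r.capture("side")[120:320,150:370].repeat(3,0).repeat(3,1));print(r.get_obs()["time_s"])
```

```text
False
0.039648655293028176
[-0.0597  0.5389 -3.6096]
False
False 0.0231557007665099
32.2583
```

View pics/side4.png

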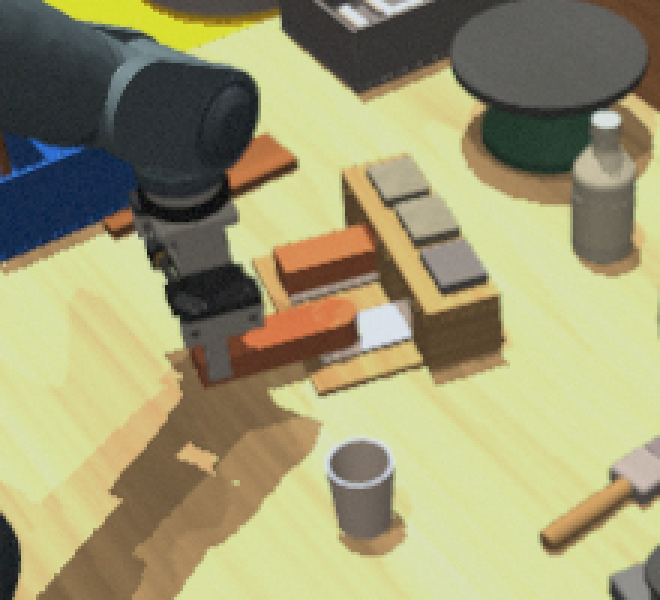

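The bar is held level just above the slab and in line with the bay (nose at about (350,320) in the crop). Next I push it home.

Run:
```python
from h import *
T=.097;x0=-.2424;z=.0232+T
def rx(): 
    o=r.get_obs();d=o["tcp_pos"][:2]-RO;return d[0]*np.cos(RY)+d[1]*np.sin(RY),-d[0]*np.sin(RY)+d[1]*np.cos(RY),o["tcp_pos"][2]-T,o["force"],o["gripper_width"]
print(r.move_linear(rk(x0+.17,-.0457,z),v=.08,until_force=10),rx())
print(r.move_linear(rk(x0+.20,-.046,z),v=.03,until_force=8),rx())
x,y=rx()[:2]
print(r.move_linear(rk(x,y,.0185+T),v=.02,until_force=4),rx())
r.open_gripper();r.wait(.2)
r.move_linear(rk(x,y,.12+T),v=.15)
r.movep(rk(-.13,-.045,.30),down(RY-.009+np.pi));shot("home");print(r.get_obs()["time_s"])
```

```text
False (np.float64(-0.07294026724144265), np.float64(-0.04572532546216955), np.float64(0.023020156999702265), array([-0.3547,  0.205 , -2.8529]), 0.03943117439361792)
True (np.float64(-0.05416205323968378), np.float64(-0.04641836683431312), np.float64(0.0220114773159589), array([-0.0827,  0.7358, -3.4643]), 0.039403699032975685)
True (np.float64(-0.053945531423079104), np.float64(-0.046229872196526876), np.float64(0.020974980939883633), array([-2.6634, -0.8014,  4.9471]), 0.039399228394871325)
37.1667
```

View pics/home.png

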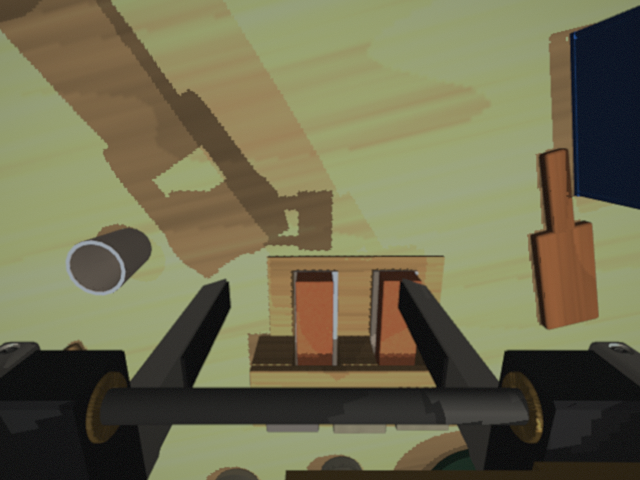

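Run:
```python
from h import *
C=wcam("home");im=cv2.imread("pics/home.png");hsv=cv2.cvtColor(im,cv2.COLOR_BGR2HSV).astype(int)
Y=RY-.009;R=np.array([[np.cos(Y),np.sin(Y)],[-np.sin(Y),np.cos(Y)]])
m=(hsv[...,0]<13)&(hsv[...,1]>120)
for n,a,b in(("bar",285,345),("spare",375,400)):
    s=m[:,a:b].sum(1);ys=np.nonzero(s[:380]>15)[0];print(n,"rows",ys.min(),ys.max())
    L=[];W=[]
    for v in range(285,350,10):
        q=np.nonzero(m[v,a:b])[0]+a;L.append(((q.min()+q.max())/2,v));W.append(q.max()-q.min())
    p=cast(C,L,.042)[:,:2];k=np.polyfit(p[:,0],p[:,1],1);print("yaw",np.arctan(k[0]),"mid",((p-RO)@R.T)[[0,-1]],W)
# tail: top edge by brightness step at column 315
print(im[264:290,315].tolist())
print("tail z.042 expected px",proj(C,[rk(-.07,-.045,.042),rk(-.07,-.045,.012)]))
```

```text
bar rows 273 365
yaw -0.22963039192669613 mid [[-0.0644 -0.0472]
 [ 0.0075 -0.0466]] [np.int64(36), np.int64(36), np.int64(36), np.int64(34), np.int64(34), np.int64(34), np.int64(35)]
spare rows 272 365
yaw -0.2188041181778055 mid [[-0.0645  0.0317]
 [ 0.0073  0.0339]] [np.int64(19), np.int64(20), np.int64(19), np.int64(21), np.int64(21), np.int64(16), np.int64(21)]
[[72, 112, 143], [73, 112, 144], [75, 115, 146], [75, 116, 148], [73, 114, 145], [65, 98, 123], [54, 72, 86], [41, 48, 55], [29, 36, 51], [21, 30, 51], [22, 31, 52], [26, 33, 55], [20, 30, 51], [17, 29, 53], [23, 32, 52], [22, 33, 53], [23, 33, 55], [34, 51, 87], [48, 75, 133], [57, 88, 152], [59, 92, 155], [59, 92, 154], [59, 94, 154], [60, 93, 155], [59, 92, 154], [56, 90, 154]]
tail z.042 expected px [[315.5279 280.3725]
 [315.4555 269.8493]]
```

Run:
```python
from h import *
print(r.hand_in())
```

```text
the job is handed in; nothing more can be done
None
```

The job is done and handed in; the last picture was taken at about 37 s on the robot's clock, inside the 72 s limit. No verdict came back.

- **Lever:** I pushed it down along its arc until the pad met its stop at 43 mm. The side view showed the bar standing proud of the die. The force along the way read only about 1 N, less than the 5–7 N stated.
- **Drawing out:** I gripped the bar by its round end, lifted it 18 mm and drew it out level from under the yoke. I then laid it flat on the table in front of the rack and let go.
- **Rack:** I took it again by the square end and slid it nose first into the empty −y bay until it met the back stop. I lowered it onto the slab and let go.

**Last checks:**
- The nose came to about 80 mm in the rack's frame, where the stop's face is.
- In the final picture the tail edge is at row 281, against 280.4 expected for a bar that is home.
- The midline is within about 2 mm of the bay's, and the bar's direction is within 0.01 rad of the slab's.
- The arm was clear of everything, and the spare bar and the things beside the rack looked undisturbed. I did not photograph the press side again after the bar was drawn out.
- No check failed.

I viewed 9 pictures.

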